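# Pull the damper blade and hold the hopper lid for filling

### The arm

A 7-joint arm with a two-finger parallel gripper is mounted at the origin on the work surface. World frame = base frame: x ahead of the robot, y to its left, z up, the work surface at z = 0. Lengths are in m, angles in rad, forces in N, time in s.
With the tool pointing down it reaches from about 0.425 to 0.925 m from the base axis. Payload 6.8 kg.
Tool frame: the origin (TCP) lies on the centre line of the jaws, within the pads' length; the fingertips stand 25 mm ahead of it and the grasp point (between the pads) lies 6 mm ahead of it; z points along the fingers, y is the direction in which the jaws open and shut (so a half turn about z gives the same grasp; the last joint's range is limited). The gripper opens to 85 mm and grips with 20 to 120 N. Pads are 22 mm wide; open, the fingers measure 114 mm over their backs; the gripper's body (76 mm by 85 mm) begins 54 mm behind the grasp point. The pads swing forward as they close: fully open they stand 13 mm farther back than shut.
Start: joints at [1.171, 0.477, 0.022, 1.555, -0.011, 1.109, -0.083], TCP at [0.194, -0.646, 0.256] pointing down, gripper open.
Joint ranges: [-2.96, 2.96], [-0.34, 2.1], [-1.41, 1.46], [0.24, 2.44], [-1.37, 4.51], [0.17, 1.92], [-2.96, 2.96]. Speed limits (rad/s): [2.39, 2.39, 3.14, 3.14, 3.14, 3.14, 3.14].

### API

Orientations are given as a unit quaternion [w, x, y, z].
In Python, from station import status, cams, order, models gives the robot as it stands.
- The arm moves only by the tool move_arm, never from a script. Its argument "steps" is one flat list of numbers, 7 for each row, row after row: the gripper's target within -1 to 1 (fully open at 1, half-way at 0, shut at -1), then the shift along the world's x, y, z in cm, then the turn, a rotation vector about the world's x, y, z in degrees. A call has 1 to 8 rows; each row shifts and turns the commanded pose from where the row before left it; what a row does not reach is not made up. A row lasts 1/10 s, in which the tool goes at most 50 mm and 8.59 degrees, less where a joint would pass 70% of its speed; a pose out of reach is approached as far as the arm can. A call with a gripper value outside its range is refused whole. The fingers move at their own pace and stop on an object; "newtons" is the grip in N (left out, the last holds). Time passes only in rows, so rows that do not move let the fingers close. It gives the time, the measured TCP pose, the force and the opening at its end, in the units of the state.
- status.get_obs(): the state, without advancing time (a new reading comes with each control period).
- cams.read_camera(name): name is "scene" or "side" or "wrist"; returns a dict with "pixels" (480x640x3 uint8, red, green, blue), "mtx" (3x3 intrinsics, pixels), "T" (4x4, takes a point from camera to world coordinates); the wrist camera has in their place "T_tool_cam" (4x4, takes a point from camera to tool coordinates, whose origin is the TCP and whose axes are the flange's). Camera axes: x right, y down, z forward; pixel columns grow to the right and rows downward; lengths in m; the calibration is good to about 2 mm. The wrist camera is an equidistant fisheye: a pixel r from the principal point sees the ray r / f radians off the axis. A picture is of the moment at which its call begins: read the wrist's pose just before it. There is no depth.
- order.hand_in(): hands the job in, once; it reports no verdict.
Trained networks look in the newest picture that a camera, given by its name, has taken for a name from the list of things; names that differ only in an ending like _2 or _b are one class to them, and where a whole thing is asked for, a point or a joint stands for the part that bears it (a point fixed in the world has none). Each returns a list of dicts, best first, with "score" (0 to 1); they miss things now and then, are a little off and sometimes report something else, mostly with a low value. They report only what shows in the picture. A call takes as long as a camera call.
- models.silhouettes(camera, query): "region" (480x640 bool, what is visible of it) and "box" ([centre column, centre row, width, height] in pixels, round what is visible of it).
- models.place_of(camera, query): "position" ([row, column] in pixels: a listed point, or the origin of a listed thing).
The state is a dict: "t": time; "q": joint angles; "joint_vel": joint speeds; "joint_torque": joint torques, N m; "eef_pos": TCP position; "tool_rot": TCP orientation; "contact_force": force on the tool from outside, world axes, zero at the start; "torque": the same for the moment, N m; "gripper_width": opening from 0.0 (shut) to 1.0 (fully open).
Only numpy, scipy, OpenCV 4.12 (cv2) and the standard library are available. Lean on these libraries where they do the work, as an engineer would, in place of code of your own. Each camera call takes 0.05 s, during which the arm holds its last target.

### The job

Get the smoke generator ready for me to pour in wood chips: draw the steel damper blade up out of its chute and stand it on its foot in the empty slot of the tool rack, then let go of it. Then raise the hopper lid to 60 degrees open and keep holding it there: the lid falls shut by itself, so finish with the gripper still holding it, and never let it slam. Leave everything else on the shelf where it is.

Things in the scene. Friction and masses are not known exactly. Their poses are not given: they have to be found in the camera images.
- smoker: fixed steel smoke generator, origin on the shelf under its hopper's centre, x to the hinged rear, y along the unit. Hopper 200 (x) x 220 (y) x 115 high, under a hinged lid; floor sloping to the chute. From its +y side a chute 140 wide, 85 high, runs to y = 260, with a collar (top at 105) round a slot 112 long (x), 8 wide (y) at y = 185; then a burn box 150 x 120, 94 high, to y = 380
- blade: damper blade: upright steel plate 104 wide (its x), 4 thick (y), 132 high (z), upper edge folded to 9 thick over the top 18, full width, to take it by. 0.25 to 0.45 kg. Origin at the middle of its foot. At the start it stands loose in the chute slot, centred, foot 20 above the shelf, 85 deep in the guide, x and y along the smoker's
- blade_edge (a point): the middle of the blade's folded upper edge, 123 above its foot; at the start 143 above the shelf
- chute_slot (a point): centre of the chute slot's mouth at the top of the collar, 105 above the shelf; axes as the smoker's
- hopper_lid (a joint): opening of the hopper lid in rad: 0 shut, growing as its front rises; 1.047 is 60 degrees; a stop ends it at 1.4. It falls shut by its weight (0.4 to 0.7 kg, nearly free hinge) from any angle; holding it by the bar takes under 10 N
- lid_hinge (a point): middle of the lid's hinge line, fixed on the unit: 105 towards +x from the smoker's origin, 117 above the shelf; the line runs along the smoker's y
- lid_bar (a point): middle of the lid's handle, a round bar, 14 diameter, 130 long, parallel to the hinge, on posts 110 apart. Shut: 190 in front (-x) of the hinge line, 46 above it (163 above the shelf), its axis 42 above the lid's face. Lid: sheet 216 (x) x 236 (y), front edge 24 in front of the bar's axis. The bar may turn between the fingers as the lid swings
- rack: fixed aluminium tool rack, 150 (x) x 100 (y), 68 high, origin under its centre. Two upright slots run along its x, each 20 wide (y), 134 long, floor 6 above the shelf, walls to 60, the +y slot with flared lips to 68. The slot at y = +28 is empty; the one at y = -28 holds the scraper
- rack_slot (a point): centre of the floor of the rack's empty slot (rack y = +28, height 6); axes as the rack's
- scraper: griddle scraper, bystander: steel plate 90 x 8 with a wooden grip, 82 high, standing in the rack's other slot; origin at its foot
- shaker: brushed aluminium shaker, bystander, 60 diameter, 122 high; origin under its centre
- ramekin: glass ramekin, bystander, 84 diameter, 45 high; origin under its centre
- lifter: black hard-plastic grill-grate lifter, bystander, lying, 190 long, 50 wide, 20 high; origin under its middle
- cup: white enamel cup, bystander, 72 diameter, 70 high; origin under its centre
- mill: wooden pepper mill, bystander, 56 diameter, 146 high; origin under its centre
- brush: basting brush, bystander, lying at the rear; origin under its middle

How it is judged:
By the outcome, as a careful person would: the job done as asked, in the order asked, and still so for the second after the job is handed in, while the arm keeps its last pose, push and grip.
It also fails if it takes over 59 s, if anything falls off the work surface, if the arm or the gripper's body presses on something with over 40 N, if the wrist force passes 120 N, or if a joint passes its speed limit or range.

## Working session

There is one attempt and no reset: what is moved stays moved. The work goes in short steps, Python scripts to look and compute and a tool call to move; the robot and the scene stay as the last step left them, time stands still between calls to the robot, and variables do not carry over. Pictures are saved under pics/ and viewed, and the job is handed in when it is done.

Besides the shell and the picture viewer there is one more tool, called after "Emit:" in YAML: its name, and indented under it one key for each argument. move_arm: Moves the arm, as the interface text tells. Its arguments: {"type":"object","properties":{"steps":{"type":"array"},"newtons":{"type":"number"}},"required":["steps"]}

```bash
mkdir -p pics; ls
cat > h.py <<'E'
import numpy as np, cv2
from station import status, cams, order, models
def save(n,fn):
    c=cams.read_camera(n); cv2.imwrite('pics/'+fn,cv2.cvtColor(c['pixels'],cv2.COLOR_RGB2BGR)); return c
E
python3 - <<'E'
from h import *
print(status.get_obs())
for n in('scene','side','wrist'):
    c=save(n,n+'0.png'); print(n,c['mtx'].round(1).tolist(),{k:v.round(4).tolist() for k,v in c.items() if k.startswith('T')})
E
```

```text
pics
{'t': 0.0, 'q': array([ 1.17094069,  0.47780064,  0.02235013,  1.55648124, -0.01149537,
        1.10931004, -0.08311391]), 'joint_vel': array([ 3.21018110e-04,  8.04803850e-05,  1.56139880e-03,  1.56737405e-03,
       -1.11608244e-03, -2.30310098e-03, -6.84900685e-04]), 'joint_torque': array([ 1.50854544e-04, -5.96446288e+01,  1.60803694e+00, -2.81194443e+01,
        1.24262972e-02,  9.39245423e-03, -8.95283421e-06]), 'eef_pos': array([ 0.19397042, -0.6459395 ,  0.25531295]), 'tool_rot': array([-9.11785582e-04,  9.89378238e-01,  1.45361026e-01, -2.09082248e-04]), 'contact_force': array([-0.23458328,  0.11305073,  0.28980583]), 'torque': array([0.01878629, 0.02157683, 0.02215735]), 'gripper_width': 0.9951178662687553}
scene [[534.2, 0.0, 312.7], [0.0, 534.2, 233.4], [0.0, 0.0, 1.0]] {'T': [[0.0945, 0.6689, -0.7373, 1.5541], [0.9955, -0.0596, 0.0736, -0.0544], [0.0052, -0.741, -0.6715, 0.9998], [0.0, 0.0, 0.0, 1.0]]}
side [[573.6, 0.0, 315.1], [0.0, 573.6, 233.8], [0.0, 0.0, 1.0]] {'T': [[0.9968, -0.0483, 0.0644, 0.4817], [-0.0805, -0.6165, 0.7832, -1.2526], [0.0019, -0.7858, -0.6184, 1.1386], [0.0, 0.0, 0.0, 1.0]]}
wrist [[371.6, 0.0, 314.9], [0.0, 371.6, 236.7], [0.0, 0.0, 1.0]] {'T_tool_cam': [[-0.0001, -0.9564, -0.2919, 0.0733], [1.0, 0.0001, -0.0006, 0.0013], [0.0006, -0.2919, 0.9564, -0.1169], [0.0, 0.0, 0.0, 1.0]]}
```

View pics/scene0.png

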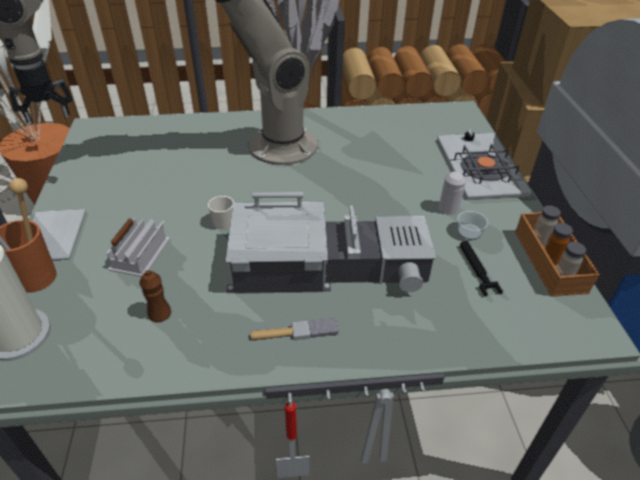

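View pics/side0.png

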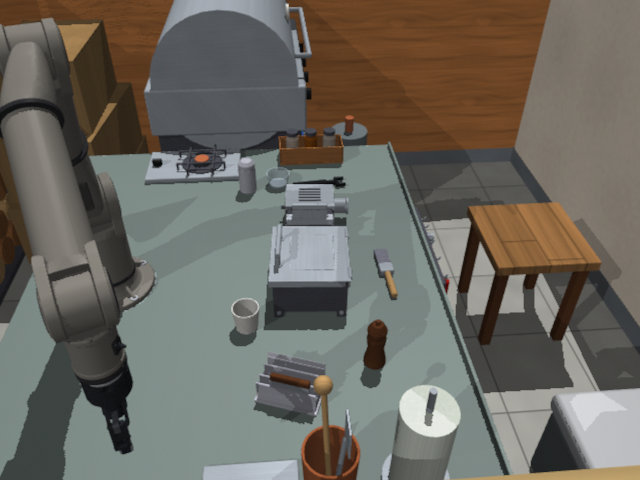

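Run:
```python
from h import *
for n in('scene','side'):
    cams.read_camera(n)
    for k in ['smoker','blade','blade_edge','chute_slot','lid_hinge','lid_bar','rack','rack_slot','scraper','shaker','ramekin','lifter','cup','mill','brush']:
        try:
            print(n,k,[(np.round(d['position'],1).tolist(),round(d['score'],2)) for d in models.place_of(n,k)][:2])
        except Exception as e: print(n,k,e)
print(status.get_obs()['t'])
```

```text
scene smoker [([263.5, 279.6], 0.91), ([333.3, 292.1], 0.47)]
scene blade []
scene blade_edge [([221.0, 356.5], 0.45)]
scene chute_slot [([236.0, 354.4], 0.96)]
scene lid_hinge [([261.4, 275.5], 0.86)]
scene lid_bar [([205.3, 447.9], 0.66), ([196.7, 278.3], 0.59)]
scene rack [([254.0, 136.7], 0.82)]
scene rack_slot [([253.7, 146.8], 0.57)]
scene scraper [([249.0, 128.8], 0.68)]
scene shaker [([207.2, 451.0], 0.89)]
scene ramekin [([232.1, 469.1], 0.58)]
scene lifter [([266.8, 476.6], 0.87)]
scene cup [([221.6, 225.6], 0.94)]
scene mill [([311.7, 162.3], 0.81)]
scene brush [([331.6, 293.9], 0.65), ([247.9, 130.1], 0.56)]
side smoker [([285.3, 308.0], 0.58)]
side blade [([386.6, 291.2], 0.33)]
side blade_edge [([208.3, 309.6], 0.93)]
side chute_slot [([214.7, 310.7], 0.86), ([399.9, 289.7], 0.18)]
side lid_hinge [([248.6, 349.2], 0.87)]
side lid_bar [([242.4, 277.7], 0.92)]
side rack [([390.7, 290.8], 0.78)]
side rack_slot [([379.8, 295.7], 0.76), ([188.2, 248.3], 0.47)]
side scraper [([398.3, 290.7], 0.59)]
side shaker [([187.4, 247.1], 0.8)]
side ramekin []
side lifter [([188.7, 317.3], 0.52)]
side cup [([326.2, 246.9], 0.97)]
side mill [([363.5, 372.5], 0.73)]
side brush [([273.5, 390.2], 0.65)]
1.75
```

```bash
cat >> h.py <<'E'
CAM={'scene':(np.array([[534.2,0,312.7],[0,534.2,233.4],[0,0,1]]),np.array([[0.0945,0.6689,-0.7373,1.5541],[0.9955,-0.0596,0.0736,-0.0544],[0.0052,-0.741,-0.6715,0.9998],[0,0,0,1]])),
'side':(np.array([[573.6,0,315.1],[0,573.6,233.8],[0,0,1]]),np.array([[0.9968,-0.0483,0.0644,0.4817],[-0.0805,-0.6165,0.7832,-1.2526],[0.0019,-0.7858,-0.6184,1.1386],[0,0,0,1]]))}
def proj(n,P):
    K,T=CAM[n]; P=np.atleast_2d(P); c=(P-T[:3,3])@T[:3,:3]; u=c@K.T; return u[:,:2]/u[:,2:]
def ray(n,uv):
    K,T=CAM[n]; d=T[:3,:3]@np.linalg.inv(K)@np.array([uv[0],uv[1],1.]); return T[:3,3],d/np.linalg.norm(d)
def tri(a,b):
    o1,d1=ray('scene',a);o2,d2=ray('side',b)
    s=np.linalg.lstsq(np.c_[d1,-d2],o2-o1,rcond=None)[0]; p=o1+s[0]*d1;q=o2+s[1]*d2
    return (p+q)/2,np.linalg.norm(p-q)
def onz(n,uv,z):
    o,d=ray(n,uv); return o+d*(z-o[2])/d[2]
E
python3 - <<'E'
from h import *
D=dict(smoker=((263.5,279.6),(285.3,308)),blade_edge=((221,356.5),(208.3,309.6)),chute_slot=((236,354.4),(214.7,310.7)),hinge=((261.4,275.5),(248.6,349.2)),bar=((196.7,278.3),(242.4,277.7)),rack=((254,136.7),(390.7,290.8)),slot=((253.7,146.8),(379.8,295.7)),scraper=((249,128.8),(398.3,290.7)),cup=((221.6,225.6),(326.2,246.9)),mill=((311.7,162.3),(363.5,372.5)),shaker=((207.2,451),(187.4,247.1)))
for k,(a,b) in D.items(): p,e=tri(a[::-1],b[::-1]); print(k,p.round(4),round(e,4))
for n in CAM:
    im=cv2.imread(f'pics/{n}0.png')
    for nm,(x,y,w,h) in dict(smoker=(215,180,230,120) if n=='scene' else (255,170,110,160),rack=(95,205,90,80) if n=='scene' else (240,340,100,85)).items():
        s=min(800/w,600/h); cv2.imwrite(f'pics/{n}_{nm}.png',cv2.resize(im[y:y+h,x:x+w],None,fx=s,fy=s,interpolation=cv2.INTER_CUBIC)); print(n,nm,x,y,s)
E
```

```text
smoker [ 0.5608 -0.0425 -0.0051] 0.0004
blade_edge [0.5773 0.1486 0.1366] 0.0106
chute_slot [0.5851 0.1483 0.1037] 0.0063
hinge [ 0.6779 -0.0503  0.1267] 0.0094
bar [ 0.4796 -0.0359  0.1545] 0.0001
rack [ 0.4966 -0.4163  0.0051] 0.0087
slot [ 0.5081 -0.3886  0.0121] 0.0035
scraper [ 0.4917 -0.439   0.0145] 0.0026
cup [ 0.3855 -0.189  -0.0015] 0.0047
mill [ 0.7001 -0.3339 -0.007 ] 0.0075
shaker [0.3798 0.4721 0.0021] 0.0008
scene smoker 215 180 3.4782608695652173
scene rack 95 205 7.5
side smoker 255 170 3.75
side rack 240 340 7.0588235294117645
```

View pics/scene_smoker.png

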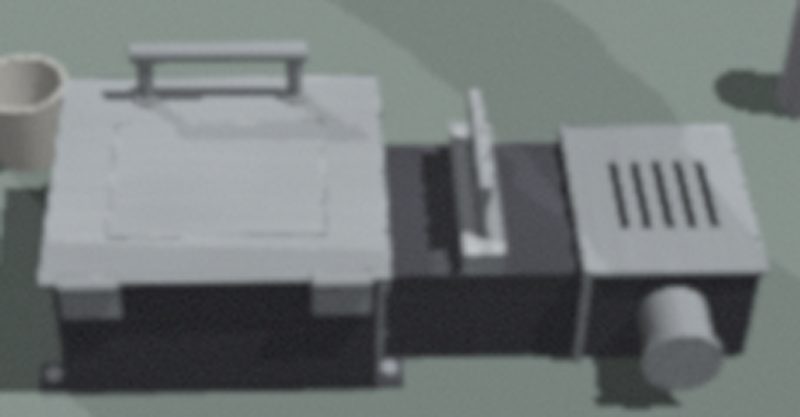

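View pics/side_smoker.png

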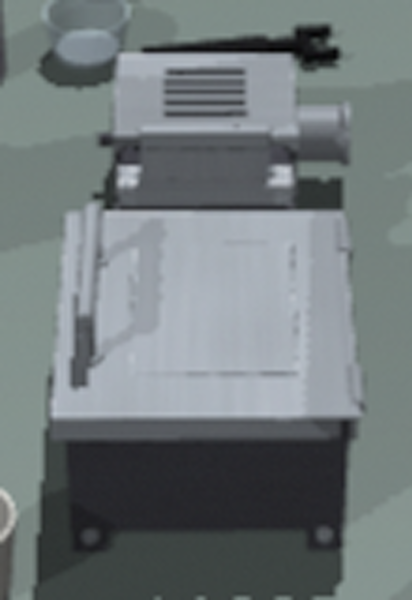

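View pics/scene_rack.png

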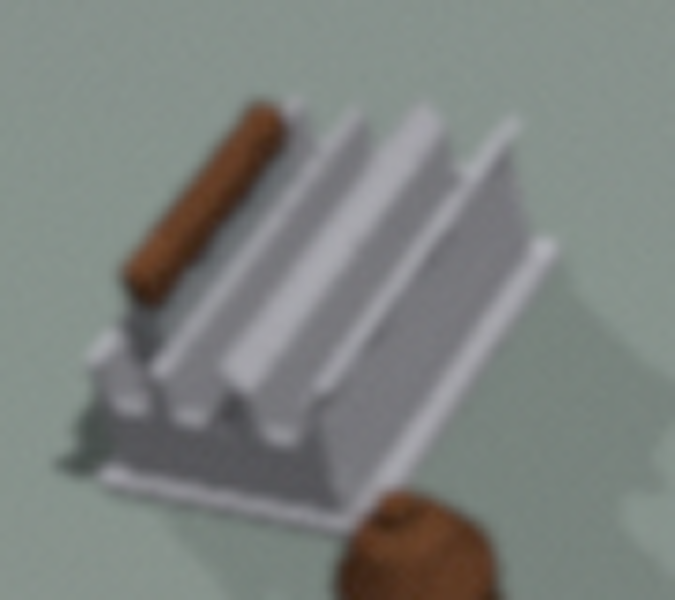

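View pics/side_rack.png

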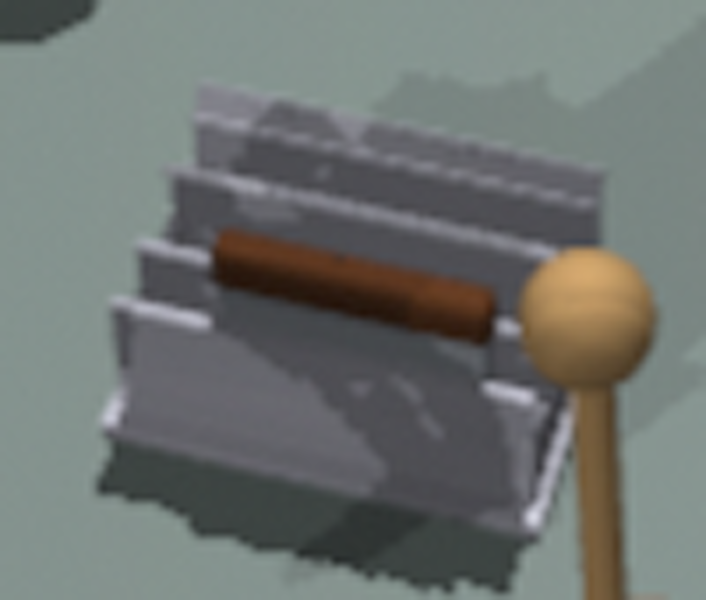

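```bash
cat > fit.py <<'E'
from h import *
from scipy.optimize import least_squares
def fit(obs,x0,cr):
    # obs: (cam,u,v,(x,y,z))
    def tf(p,P):
        c,s=np.cos(p[2]),np.sin(p[2]); return np.array([p[0]+c*P[0]-s*P[1],p[1]+s*P[0]+c*P[1],P[2]])
    def res(p):
        return np.concatenate([proj(n,tf(p,np.array(P)/1000))[0]-[cr[n][0]+u/cr[n][2],cr[n][1]+v/cr[n][2]] for n,u,v,P in obs])
    r=least_squares(res,x0,loss='soft_l1',f_scale=1.0)
    print(r.x.round(4),np.degrees(r.x[2]).round(2)); 
    for o,e in zip(obs,res(r.x).reshape(-1,2)): print(o,e.round(1))
    return r.x
E
python3 - <<'E'
from fit import *
S,D='scene','side'
o=[(S,130,50,(-85,-65,163)),(S,306,50,(-85,65,163)),(S,562,128,(-75,260,94)),(S,728,126,(-75,380,94)),(S,765,270,(75,380,94)),(S,580,274,(75,260,94)),
(D,118,55,(-75,380,94)),(D,295,55,(75,380,94)),(D,80,383,(-85,-65,163)),(D,94,203,(-85,65,163)),
(S,65,80,(-109,-118,121)),(S,378,78,(-109,118,121)),(D,53,415,(-109,-118,121)),(D,68,212,(-109,118,121)),(D,360,412,(107,-118,121)),(D,348,212,(107,118,121)),
(S,474,92,(-52,185,152)),(S,490,215,(52,185,152))]
fit(o,[.57,-.04,0],dict(scene=(215,180,3.4783),side=(255,170,3.75)))
o=[(S,545,245,(-75,50,3)),(S,345,525,(75,50,3)),(S,105,475,(75,-50,3)),(D,108,430,(-75,-50,3)),(D,530,530,(75,-50,3)),(D,200,120,(-67,38,60)),(D,600,203,(67,38,60))
,(D,113,303,(-67,-38,60)),(D,536,400,(67,-38,60))]
fit(o,[.5,-.41,-.1],dict(scene=(95,205,7.5),side=(240,340,7.0588)))
E
```

```text
[ 0.5682 -0.044  -0.076 ] -4.35
('scene', 130, 50, (-85, -65, 163)) [-0.4  0.9]
('scene', 306, 50, (-85, 65, 163)) [0.4 0.5]
('scene', 562, 128, (-75, 260, 94)) [1.6 0.7]
('scene', 728, 126, (-75, 380, 94)) [-0.4  0.9]
('scene', 765, 270, (75, 380, 94)) [-0.3 -0.1]
('scene', 580, 274, (75, 260, 94)) [ 3.2 -0.7]
('side', 118, 55, (-75, 380, 94)) [ 1.5 -0.3]
('side', 295, 55, (75, 380, 94)) [-0.4 -0.3]
('side', 80, 383, (-85, -65, 163)) [  1.6 -16.4]
('side', 94, 203, (-85, 65, 163)) [-0.   1.5]
('scene', 65, 80, (-109, -118, 121)) [-0.3 -0.6]
('scene', 378, 78, (-109, 118, 121)) [-0.1 -0.7]
('side', 53, 415, (-109, -118, 121)) [-0.8  0.7]
('side', 68, 212, (-109, 118, 121)) [-0.  -0.4]
('side', 360, 412, (107, -118, 121)) [0.5 1.4]
('side', 348, 212, (107, 118, 121)) [-0.7 -0.5]
('scene', 474, 92, (-52, 185, 152)) [ 0.1 -0.3]
('scene', 490, 215, (52, 185, 152)) [-1.4 -7.8]
[ 0.495  -0.4121 -0.3502] -20.07
('scene', 545, 245, (-75, 50, 3)) [ 1.7 -0.1]
('scene', 345, 525, (75, 50, 3)) [2.1 1.1]
('scene', 105, 475, (75, -50, 3)) [-1.1  0.5]
('side', 108, 430, (-75, -50, 3)) [-1.1  0.3]
('side', 530, 530, (75, -50, 3)) [1.1 1.1]
('side', 200, 120, (-67, 38, 60)) [0.3 0.4]
('side', 600, 203, (67, 38, 60)) [-2.1  0.8]
('side', 113, 303, (-67, -38, 60)) [ 1.7 -0.3]
('side', 536, 400, (67, -38, 60)) [-1.7 -0.8]
```

Emit:
move_arm:
  steps: [1,2.5,2.5,2.5,0,0,-2.6,1,3,3,2,0,0,-2.6,1,3,3,2,0,0,-2.6,1,3,3,2,0,0,-2.6,1,3,3,2,0,0,-2.6,1,3,3,2,0,0,-2.6,1,3,3,2,0,0,-2.6,1,3,3,0,0,0,-2.6]

```text
t: 2.55
eef_pos: [0.4311, -0.4109, 0.4049]
tool_rot: [0.002, 0.999, -0.037, 0.002]
contact_force: [0.2, -0.6, 0.2]
gripper_width: 1.004
```

```bash
cat >> h.py <<'E'
from scipy.spatial.transform import Rotation as Rn
TTC=np.array([[-0.0001,-0.9564,-0.2919,0.0733],[1,0.0001,-0.0006,0.0013],[0.0006,-0.2919,0.9564,-0.1169],[0,0,0,1]])
def tool():
    o=status.get_obs(); q=o['tool_rot']; T=np.eye(4); T[:3,:3]=Rn.from_quat([q[1],q[2],q[3],q[0]]).as_matrix(); T[:3,3]=o['eef_pos']; return T,o
def wproj(T,P):
    M=np.linalg.inv(T@TTC); p=np.atleast_2d(P)@M[:3,:3].T+M[:3,3]
    th=np.arctan2(np.hypot(p[:,0],p[:,1]),p[:,2]); ph=np.arctan2(p[:,1],p[:,0])
    return np.c_[314.9+371.6*th*np.cos(ph),236.7+371.6*th*np.sin(ph)]
def body(p,P):
    P=np.atleast_2d(P)/1000.; c,s=np.cos(p[2]),np.sin(p[2]); return np.c_[p[0]+c*P[:,0]-s*P[:,1],p[1]+s*P[:,0]+c*P[:,1],P[:,2]]
SM=np.array([.5682,-.044,-.076]); RK=np.array([.495,-.4121,-.3502])
def wpic(fn,lines):
    T,o=tool(); c=cams.read_camera('wrist'); im=cv2.cvtColor(c['pixels'],cv2.COLOR_RGB2BGR); cv2.imwrite('pics/raw_'+fn,im)
    for L in lines: cv2.polylines(im,[wproj(T,L).round().astype(int).reshape(-1,1,2)],False,(0,0,255),1)
    cv2.imwrite('pics/'+fn,im); print(o['t'],o['eef_pos'].round(4),T[:3,:3].round(3).tolist(),o['contact_force'].round(1),o['gripper_width'].round(3)); return T
E
python3 - <<'E'
from h import *
L=lambda P:np.array([P[0]+(P[1]-P[0])*t for t in np.linspace(0,1,8)]) 
b=lambda *P:L(body(RK,np.array(P,float)))
T=wpic('w1.png',[b((-67,y,60),(67,y,60)) for y in(18,38)]+[b((-75,50,3),(75,50,3)),b((75,50,3),(75,-50,3)),b((-75,-50,3),(75,-50,3)),b((-75,50,3),(-75,-50,3))])
np.save('T1.npy',T)
E
```

```text
Traceback (most recent call last):
  File "h.py", line 31, in wpic
    cv2.imwrite('pics/'+fn,im); print(o['t'],o['eef_pos'].round(4),T[:3,:3].round(3).tolist(),o['contact_force'].round(1),o['gripper_width'].round(3)); return T
                                                                                                                          ^^^^^^^^^^^^^^^^^^^^^^^^
AttributeError: 'float' object has no attribute 'round'
```

View pics/w1.png

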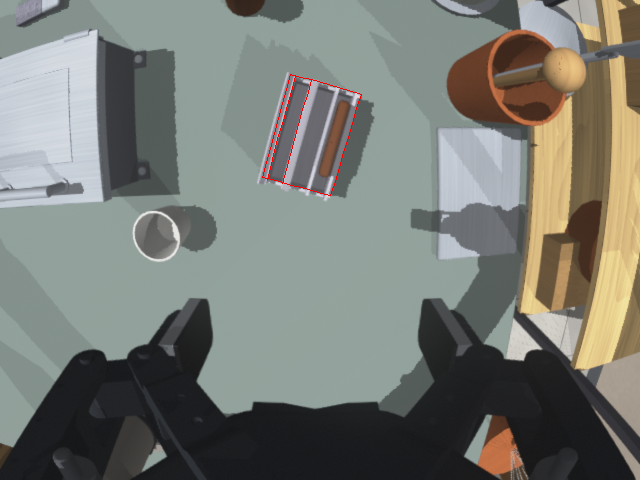

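```bash
sed -i "s/o\['gripper_width'\].round(3)/round(float(o['gripper_width']),3)/" h.py
python3 - <<'E'
import cv2
a=cv2.imread('pics/w1.png')[60:210,240:380];b=cv2.imread('pics/raw_w1.png')[60:210,240:380]
import numpy as np
cv2.imwrite('pics/w1z.png',cv2.resize(np.hstack([b,a]),None,fx=2.85,fy=4*.7,interpolation=cv2.INTER_CUBIC))
E
```

```text
(no output)
```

View pics/w1z.png

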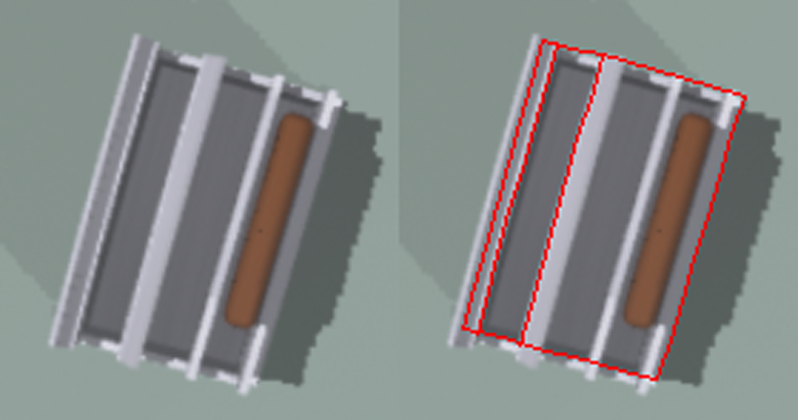

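Emit:
move_arm:
  steps: [1,2,4.5,0,0,0,0,1,2,4.5,0,0,0,0,1,2,4.5,-1,0,0,0,1,1,4.8,-1,0,0,0,1,1,4.8,-1,0,0,0,1,1,4.8,-1,0,0,0,1,1,4.8,-1,0,0,0,1,1,4.8,-1,0,0,0]

```text
t: 3.4
eef_pos: [0.539, -0.0353, 0.3412]
tool_rot: [0.0, 0.999, -0.036, 0.0]
contact_force: [0.9, -0.2, -0.8]
gripper_width: 1.003
```

Emit:
move_arm:
  steps: [1,-1,4,-1,0,0,0,1,-1,4,-1,0,0,0,1,-1,4,-1,0,0,0,1,-1,4,-1,0,0,0,1,0,0,0,0,0,0]

```text
t: 3.9
eef_pos: [0.4964, 0.1291, 0.3004]
tool_rot: [-0.001, 1.0, -0.031, -0.001]
contact_force: [-0.2, 0.1, -0.2]
gripper_width: 0.999
```

Run:
```python
from h import *
L=lambda P:np.array([P[0]+(P[1]-P[0])*t for t in np.linspace(0,1,8)]) 
b=lambda *P:L(body(SM,np.array(P,float)))
T=wpic('w2.png',[b((-52,y,152),(52,y,152)) for y in(180.5,189.5)]+[b((-75,260,94),(-75,380,94)),b((-75,260,94),(75,260,94)),b((-85,-65,163),(-85,65,163)),b((-109,118,121),(107,118,121))])
np.save('T2.npy',T)
a=cv2.imread('pics/raw_w2.png');c=cv2.imread('pics/w2.png')
u=wproj(T,body(SM,[0,185,152]))[0].astype(int);print(u, [ (round(d['score'],2),np.round(d['position'],1)) for k in('blade_edge','lid_bar','chute_slot') for d in models.place_of('wrist',k)], [wproj(T,body(SM,p)).round(1) for p in([0,185,143],[-85,0,163],[0,185,105])])
s=np.s_[max(u[1]-80,0):u[1]+80,max(u[0]-65,0):u[0]+65]
cv2.imwrite('pics/w2z.png',cv2.resize(np.hstack([a[s],c[s]]),None,fx=3,fy=3,interpolation=cv2.INTER_CUBIC))
```

```text
3.9 [0.4964 0.1291 0.3004] [[0.998, -0.061, -0.002], [-0.061, -0.998, 0.002], [-0.002, -0.002, -1.0]] [-0.2  0.1 -0.2] 0.999
[290 109] [(0.88, array([113.9, 290.5])), (0.65, array([238.5, 521.9])), (0.6, array([114.3,  54.5])), (0.88, array([119. , 292.7])), (0.39, array([123.8, 460.2]))] [array([[290.9, 110.4]]), array([[523.2, 234.5]]), array([[293.9, 112.3]])]
```

View pics/w2.png

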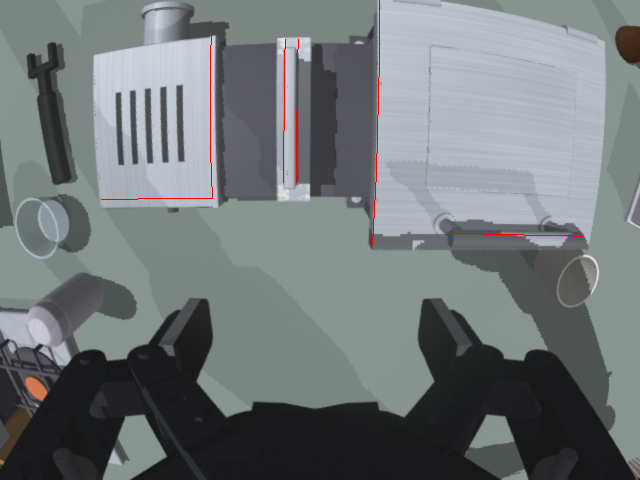

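View pics/w2z.png

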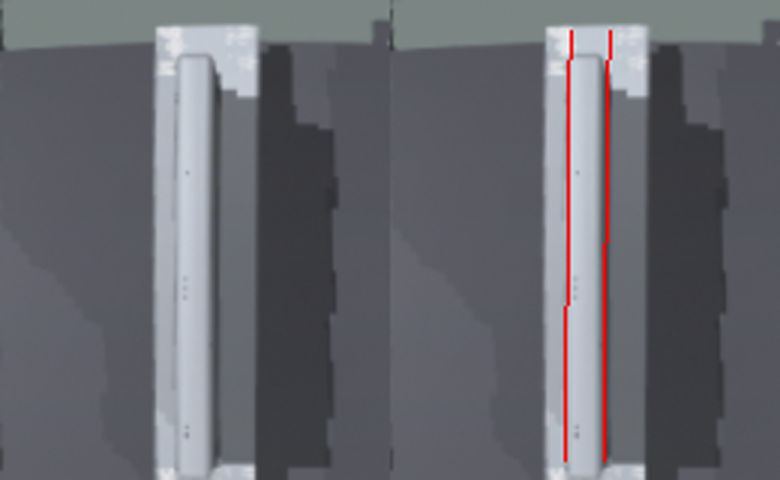

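Emit:
move_arm:
  steps: [1,2.7,0.4,-2,0,0,-0.5,1,2.7,0.4,-2,0,0,0,1,2.8,0.4,-2,0,0,0,0.3,0,0,-3,0,0,0,0,0,0,-3,0,0,0,0,0,0,-3.1,0,0,0,0,0,0,0,0,0,0]

```text
t: 4.8
eef_pos: [0.5791, 0.132, 0.1464]
tool_rot: [0.002, 0.999, -0.041, -0.004]
contact_force: [-0.3, 0.1, 0.2]
gripper_width: 0.504
```

Run:
```python
from h import *
L=lambda P:np.array([P[0]+(P[1]-P[0])*t for t in np.linspace(0,1,8)]) 
b=lambda *P:L(body(SM,np.array(P,float)))
T=wpic('w3.png',[b((-52,y,152),(52,y,152)) for y in(180.5,189.5)])
save('side','s3.png'); im=cv2.imread('pics/s3.png')[100:300,220:440]; cv2.imwrite('pics/s3z.png',cv2.resize(im,None,fx=3,fy=3,interpolation=cv2.INTER_CUBIC))
```

```text
4.8 [0.5791 0.132  0.1464] [[0.997, -0.083, -0.007], [-0.083, -0.997, -0.003], [-0.007, 0.004, -1.0]] [-0.3  0.1  0.2] 0.504
```

View pics/w3.png

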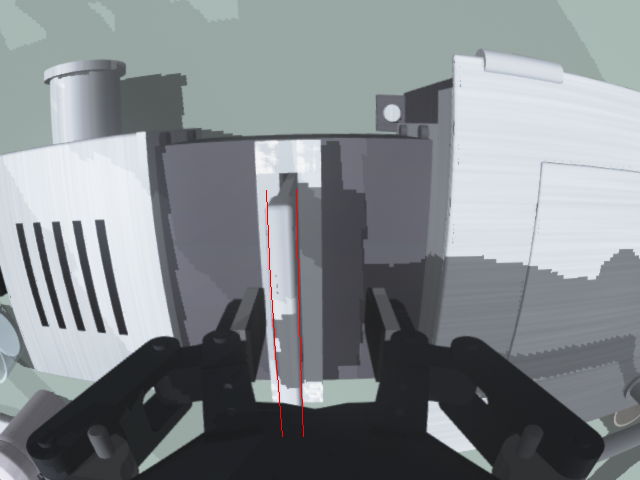

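View pics/s3z.png

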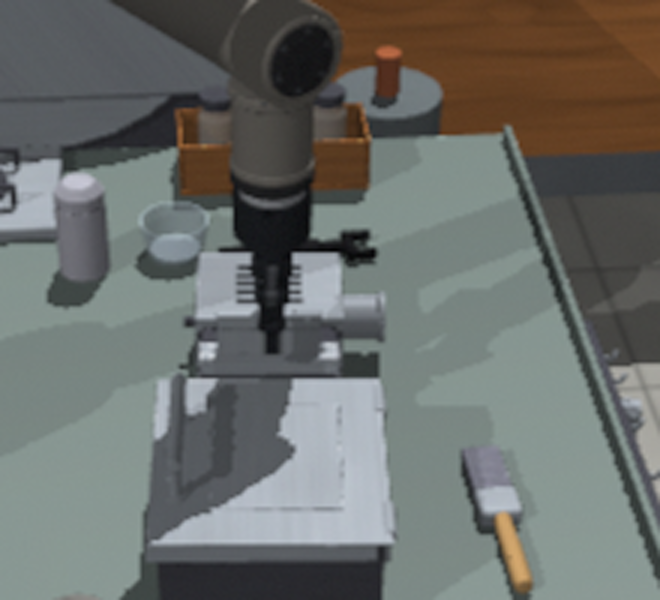

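Emit:
move_arm:
  steps: [0,0,0.9,0.2,0,0,0.4,0,0,0,0,0,0,0,0,0,0,0,0,0,0]

```text
t: 5.2
eef_pos: [0.5818, 0.145, 0.154]
tool_rot: [-0.0, 0.999, -0.036, 0.001]
contact_force: [-0.0, -0.5, 0.2]
gripper_width: 0.504
```

Run:
```python
from h import *
L=lambda P:np.array([P[0]+(P[1]-P[0])*t for t in np.linspace(0,1,8)]) 
b=lambda *P:L(body(SM,np.array(P,float)))
T=wpic('w4.png',[b((-52,y,152),(52,y,152)) for y in(180.5,189.5)])
```

```text
5.2 [0.5818 0.145  0.154 ] [[0.997, -0.072, 0.003], [-0.072, -0.997, 0.001], [0.003, -0.001, -1.0]] [-0.  -0.5  0.2] 0.504
```

View pics/w4.png

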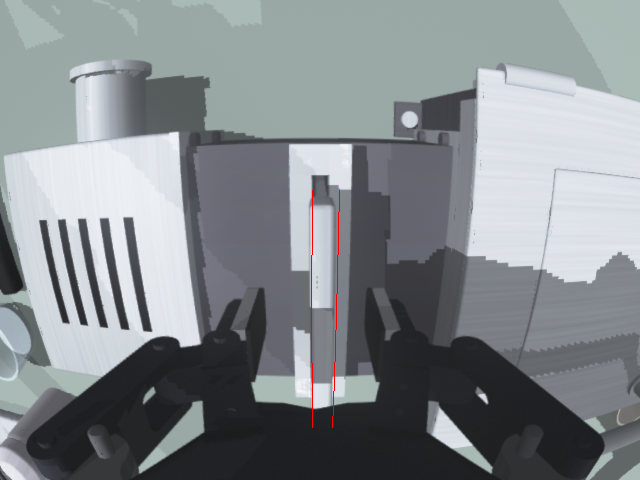

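Emit:
move_arm:
  steps: [0,-0.2,-0.2,-0.5,0,0,0,0,0,0,0,0,0,0,-1,0,0,0,0,0,0,-1,0,0,0,0,0,0,-1,0,0,0,0,0,0,-1,0,0,0,0,0,0]
  newtons: 60

```text
t: 5.85
eef_pos: [0.5792, 0.1422, 0.1475]
tool_rot: [-0.0, 0.999, -0.036, 0.0]
contact_force: [-0.1, -0.6, 0.4]
gripper_width: 0.097
```

Emit:
move_arm:
  steps: [-1,0,0,0,0,0,0,-1,0,0,1,0,0,0,-1,0,0,1.5,0,0,0,-1,0,0,1.5,0,0,0,-1,0,0,0,0,0,0]

```text
t: 6.35
eef_pos: [0.5807, 0.1428, 0.1907]
tool_rot: [-0.001, 0.999, -0.037, 0.003]
contact_force: [0.9, 0.6, -3.3]
gripper_width: 0.095
```

Emit:
move_arm:
  steps: [-1,0,0,2,0,0,0,-1,0,0,2.5,0,0,0,-1,0,0,2.5,0,0,0,-1,0,0,2.5,0,0,0,-1,0,0,2.5,0,0,0,-1,0,0,2.5,0,0,0,-1,0,0,2.5,0,0,0,-1,0,0,1,0,0,0]

```text
t: 7.15
eef_pos: [0.5797, 0.1425, 0.3701]
tool_rot: [-0.001, 0.999, -0.037, 0.002]
contact_force: [0.8, -0.2, -3.6]
gripper_width: 0.099
```

Run:
```python
from h import *
wpic('w5.png',[]); save('scene','c5.png'); save('side','s5.png')
a=cv2.imread('pics/c5.png')[60:260,220:460];b=cv2.imread('pics/s5.png')[60:260,200:440]
cv2.imwrite('pics/cs5.png',cv2.resize(np.vstack([a,b]),None,fx=1.5*1,fy=1.5))
```

```text
7.15 [0.5797 0.1425 0.3701] [[0.997, -0.073, 0.004], [-0.073, -0.997, 0.001], [0.004, -0.001, -1.0]] [ 0.8 -0.2 -3.6] 0.099
```

View pics/cs5.png

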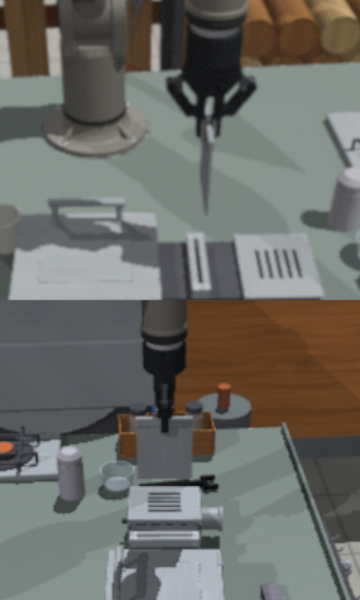

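View pics/w5.png

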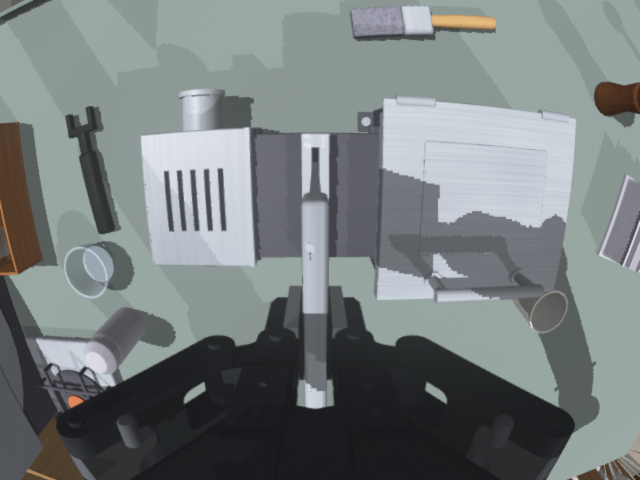

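Emit:
move_arm:
  steps: [-1,-0.2,-2,0,0,0,0,-1,-0.5,-4,0,0,0,-1.2,-1,-0.6,-4,0,0,0,-1.3,-1,-0.6,-4,0,0,0,-1.3,-1,-0.6,-4,0,0,0,-1.3,-1,-0.6,-4,0,0,0,-1.3,-1,-0.6,-4,0,0,0,-1.3,-1,-0.6,-4,0,0,0,-1.3]

```text
t: 8.1
eef_pos: [0.5347, -0.1594, 0.3654]
tool_rot: [-0.0, 0.993, -0.115, -0.002]
contact_force: [0.3, 0.5, -3.1]
gripper_width: 0.097
```

Emit:
move_arm:
  steps: [-1,-0.6,-4,0,0,0,-1.3,-1,-0.6,-4,0,0,0,-1.3,-1,-0.6,-4,0,0,0,-1.3,-1,-0.6,-4,0,0,0,-1.3,-1,-0.6,-4,0,0,0,-1.3,-1,-0.2,-2.8,0,0,0,-1.3,-1,0,0,0,0,0,0,-1,0,0,0,0,0,0]

```text
t: 8.9
eef_pos: [0.5032, -0.386, 0.3651]
tool_rot: [-0.001, 0.983, -0.183, -0.002]
contact_force: [-0.7, 1.9, -3.2]
gripper_width: 0.092
```

Emit:
move_arm:
  steps: [-1,0,0,-4,0,0,0.8,-1,0,0,-4,0,0,0,-1,0,0,-3,0,0,0,-1,0,0,-2,0,0,0,-1,0,0,0,0,0,0]

```text
t: 9.4
eef_pos: [0.5026, -0.3827, 0.2331]
tool_rot: [-0.002, 0.985, -0.174, -0.004]
contact_force: [-0.4, 0.2, -3.1]
gripper_width: 0.094
```

Run:
```python
from h import *
L=lambda P:np.array([P[0]+(P[1]-P[0])*t for t in np.linspace(0,1,8)]) 
b=lambda *P:L(body(RK,np.array(P,float)))
T=wpic('w6.png',[b((-67,y,60),(67,y,60)) for y in(18,38)])
print(np.degrees(np.arctan2(T[1,0],T[0,0])))
save('scene','c6.png'); save('side','s6.png')
a=cv2.imread('pics/c6.png')[150:300,80:230];b=cv2.imread('pics/s6.png')[280:430,220:370]
cv2.imwrite('pics/cs6.png',cv2.resize(np.hstack([a,b]),None,fx=2.66,fy=4*.665,interpolation=cv2.INTER_CUBIC))
```

```text
9.4 [ 0.5026 -0.3827  0.2331] [[0.94, -0.342, -0.006], [-0.342, -0.94, 0.005], [-0.008, -0.003, -1.0]] [-0.4  0.2 -3.1] 0.094
-20.026799232716076
```

View pics/cs6.png

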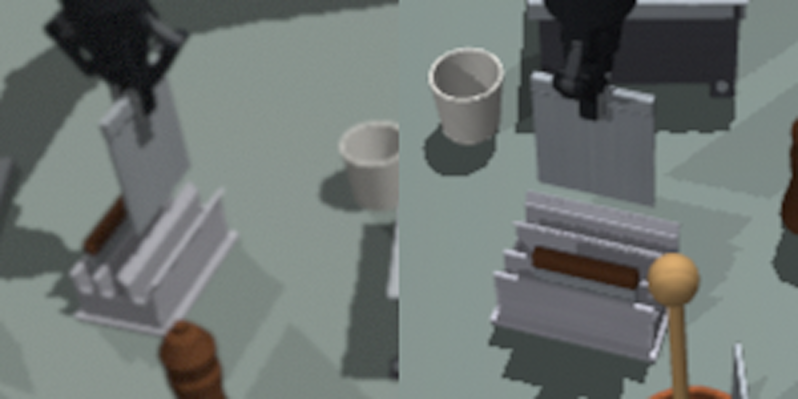

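View pics/w6.png

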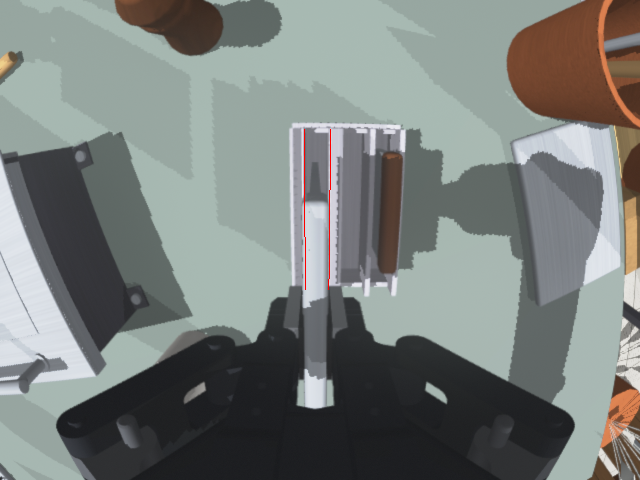

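Emit:
move_arm:
  steps: [-1,0.1,-0.1,-2,0,0,0,-1,0,0,-2,0,0,0,-1,0,0,-2,0,0,0,-1,0,0,-1.5,0,0,0,-1,0,0,-1,0,0,0,-1,0,0,0,0,0,0]

```text
t: 10.15
eef_pos: [0.5048, -0.3865, 0.1517]
tool_rot: [-0.0, 0.985, -0.175, -0.001]
contact_force: [-1.0, -0.2, -3.4]
gripper_width: 0.092
```

Emit:
move_arm:
  steps: [-1,0,0,-0.8,0,0,0,-1,0,0,-0.5,0,0,0,-1,0,0,-0.3,0,0,0,-1,0,0,0,0,0,0]

```text
t: 10.55
eef_pos: [0.5049, -0.3868, 0.1361]
tool_rot: [-0.0, 0.985, -0.175, -0.0]
contact_force: [-0.5, 0.1, -2.3]
gripper_width: 0.094
```

Emit:
move_arm:
  steps: [-1,0,0,-0.2,0,0,0,-1,0,0,-0.2,0,0,0,-1,0,0,0,0,0,0]

```text
t: 10.85
eef_pos: [0.5054, -0.3873, 0.1335]
tool_rot: [0.0, 0.985, -0.175, 0.001]
contact_force: [-1.7, 0.7, 2.6]
gripper_width: 0.093
```

Run:
```python
from h import *
save('scene','c7.png'); save('side','s7.png')
a=cv2.imread('pics/c7.png')[170:300,80:210];b=cv2.imread('pics/s7.png')[310:440,230:360]
cv2.imwrite('pics/cs7.png',cv2.resize(np.hstack([a,b]),None,fx=3,fy=3,interpolation=cv2.INTER_CUBIC))
```

```text
(no output)
```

View pics/cs7.png

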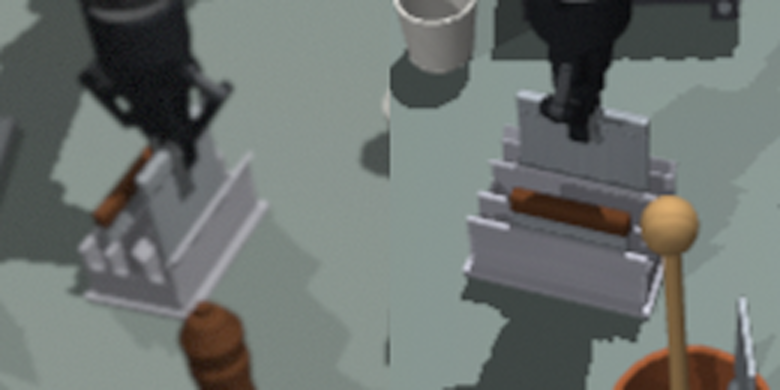

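Emit:
move_arm:
  steps: [-0.6,0,0,0,0,0,0,-0.3,0,0,0,0,0,0,0,0,0,0,0,0,0,0,0,0,1.5,0,0,0,0,0,0,3,0,0,0,0,0,0,3,0,0,0,0,0,0,4,0,0,0,0,0,0,4,0,0,0]

```text
t: 11.75
eef_pos: [0.5049, -0.3867, 0.2899]
tool_rot: [0.0, 0.985, -0.175, 0.0]
contact_force: [0.7, -0.0, 0.5]
gripper_width: 0.506
```

Run:
```python
from h import *
wpic('w8.png',[]);save('scene','c8.png'); save('side','s8.png')
a=cv2.imread('pics/c8.png')[170:300,80:210];b=cv2.imread('pics/s8.png')[310:440,230:360];c=cv2.imread('pics/w8.png')[60:450,120:510]
c=cv2.resize(c,(390,390))
cv2.imwrite('pics/cs8.png',np.hstack([cv2.resize(np.vstack([a,b]),None,fx=2.2,fy=2.2,interpolation=cv2.INTER_CUBIC),cv2.resize(c,(500,572))]))
```

```text
11.75 [ 0.5049 -0.3867  0.2899] [[0.939, -0.345, 0.0], [-0.345, -0.939, -0.0], [0.0, 0.0, -1.0]] [ 0.7 -0.   0.5] 0.506
```

View pics/cs8.png

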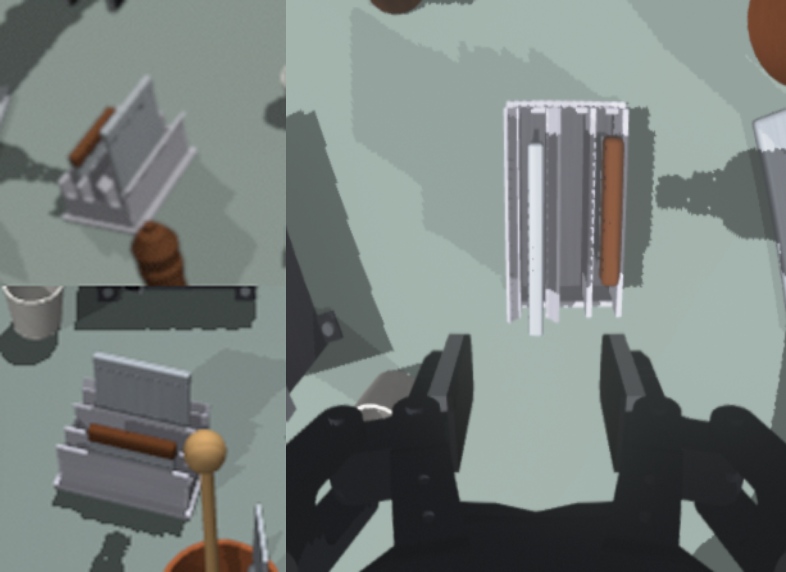

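Emit:
move_arm:
  steps: [0.3,-0.2,2,0,0,0,8,0.3,-0.2,2.7,0,0,0,8.2,0.3,-0.2,2.7,0,0,0,8.2,0.3,-0.2,2.7,0,0,0,8.2,0.3,-0.2,2.7,0,0,0,8.2,0.3,-0.2,2.7,0,0,0,8.2,0.3,-0.2,2.7,0,0,0,8.2,0.3,-0.2,2.7,0,0,0,8.2]

```text
t: 12.7
eef_pos: [0.4883, -0.1767, 0.287]
tool_rot: [-0.0, 0.922, 0.387, -0.0]
contact_force: [-0.4, -0.9, -0.7]
gripper_width: 0.647
```

Emit:
move_arm:
  steps: [0.3,-0.2,2.7,0,0,0,8.2,0.3,-0.2,2.7,0,0,0,8.2,0.3,-0.2,2.7,0,0,0,8.2,0.3,-0.2,2.7,0,0,0,8.2,0.3,-0.2,2.7,0,0,0,7.5,0.3,0,0.5,0,0,0,0,0.3,0,0,0,0,0,0]

```text
t: 13.4
eef_pos: [0.4787, -0.0373, 0.2872]
tool_rot: [-0.0, 0.734, 0.679, -0.0]
contact_force: [0.2, -1.5, -0.0]
gripper_width: 0.65
```

Run:
```python
from h import *
L=lambda P:np.array([P[0]+(P[1]-P[0])*t for t in np.linspace(0,1,8)]) 
b=lambda *P:L(body(SM,np.array(P,float)))
T=wpic('w9.png',[b((-85,-65,163),(-85,65,163)),b((-109,118,121),(107,118,121)),b((-109,118,121),(-109,-118,121))])
print(np.degrees(np.arctan2(T[1,1],T[0,1])))
```

```text
13.4 [ 0.4787 -0.0373  0.2872] [[0.078, 0.997, -0.001], [0.997, -0.078, -0.0], [-0.0, -0.001, -1.0]] [ 0.2 -1.5 -0. ] 0.65
-4.484075945368557
```

View pics/w9.png

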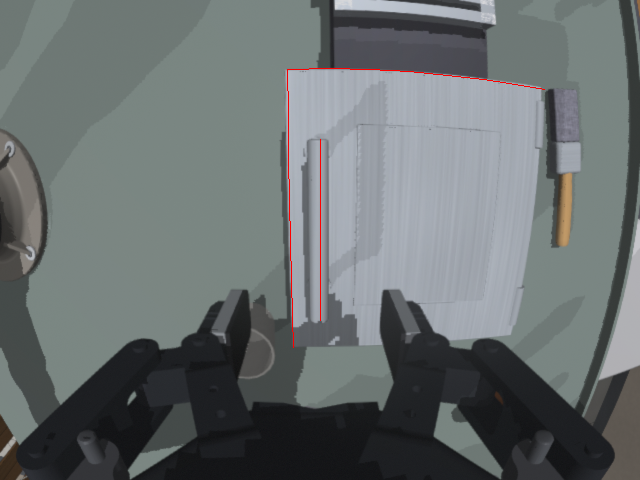

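Emit:
move_arm:
  steps: [0.2,0.2,0,-2,0,0,0,0.1,0,0,-3,0,0,0,0,0,0,-3,0,0,0,0,0,0,-2.5,0,0,0,0,0,0,-1.3,0,0,0,0,0,0,0,0,0,0]

```text
t: 14.05
eef_pos: [0.48, -0.039, 0.1678]
tool_rot: [-0.001, 0.735, 0.678, -0.001]
contact_force: [0.5, -0.5, -0.5]
gripper_width: 0.499
```

Run:
```python
from h import *
L=lambda P:np.array([P[0]+(P[1]-P[0])*t for t in np.linspace(0,1,8)]) 
b=lambda *P:L(body(SM,np.array(P,float)))
T=wpic('w10.png',[b((-85,-65,163),(-85,65,163))])
save('scene','c10.png')
cv2.imwrite('pics/c10z.png',cv2.resize(cv2.imread('pics/c10.png')[130:300,180:380],None,fx=3.5,fy=3.5,interpolation=cv2.INTER_CUBIC))
```

```text
14.05 [ 0.48   -0.039   0.1678] [[0.08, 0.997, -0.004], [0.997, -0.08, 0.0], [-0.0, -0.004, -1.0]] [ 0.5 -0.5 -0.5] 0.499
```

View pics/w10.png

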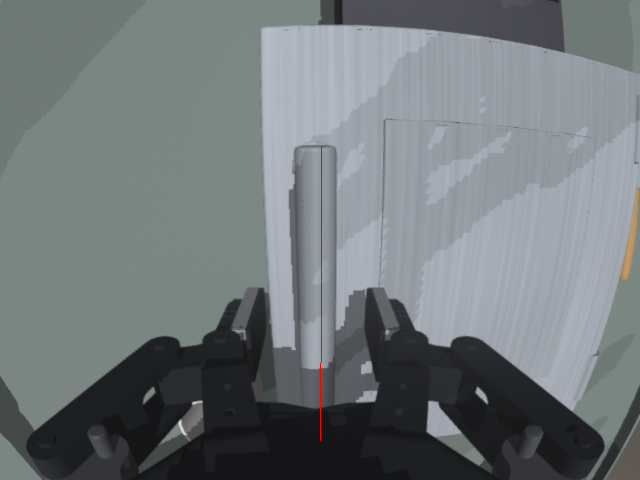

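View pics/c10z.png

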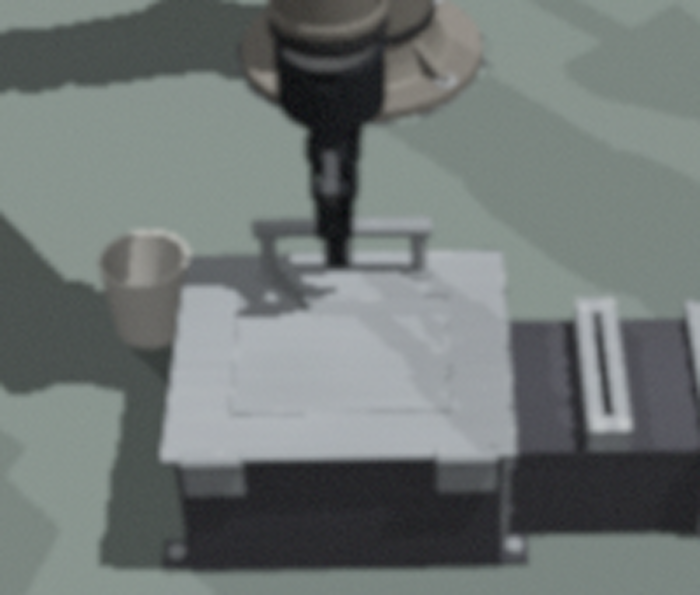

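Bar centred at column 316, between the fingers. Close on it.

Emit:
move_arm:
  steps: [-1,0,0,0,0,0,0,-1,0,0,0,0,0,0,-1,0,0,0,0,0,0,-1,0,0,0,0,0,0,-1,0,0,0,0,0,0]
  newtons: 60

```text
t: 14.65
eef_pos: [0.4808, -0.0379, 0.1706]
tool_rot: [0.0, 0.734, 0.679, -0.0]
contact_force: [-4.0, -0.4, 9.0]
gripper_width: 0.138
```

Run:
```python
import numpy as np
r=np.hypot(190,46);a0=np.arctan2(46,190);y=-.0785
for d in range(0,61,5):
    a=a0+np.radians(d); px,pz=-r*np.cos(a)+190,r*np.sin(a)-46
    print(d,(px*np.cos(y)/10).round(2),(px*np.sin(y)/10).round(2),(pz/10).round(2))
```

```text
0 0.0 -0.0 0.0
5 0.47 -0.04 1.64
10 1.08 -0.09 3.23
15 1.83 -0.14 4.76
20 2.71 -0.21 6.22
25 3.71 -0.29 7.6
30 4.83 -0.38 8.88
35 6.06 -0.48 10.07
40 7.38 -0.58 11.14
45 8.79 -0.69 12.09
50 10.28 -0.81 12.91
55 11.83 -0.93 13.6
60 13.44 -1.06 14.15
```

Emit:
move_arm:
  steps: [-1,0.2,0,0.8,0,0,0,-1,0.3,0,0.8,0,0,0,-1,0.3,0,0.8,0,1,0,-1,0.3,-0.1,0.8,0.1,1,0,-1,0,0,0,0,0,0]

```text
t: 15.15
eef_pos: [0.4913, -0.0387, 0.2022]
tool_rot: [-0.014, 0.734, 0.679, -0.013]
contact_force: [-5.6, 1.1, -1.6]
gripper_width: 0.141
```

Run:
```python
from h import *
T=wpic('w11.png',[])
save('side','s11.png');save('scene','c11.png')
a=cv2.imread('pics/c11.png')[130:300,200:360];b=cv2.imread('pics/s11.png')[170:340,220:380]
cv2.imwrite('pics/cs11.png',cv2.resize(np.hstack([a,b]),None,fx=2.5,fy=2.5,interpolation=cv2.INTER_CUBIC))
```

```text
15.15 [ 0.4913 -0.0387  0.2022] [[0.078, 0.996, -0.038], [0.997, -0.078, 0.002], [-0.001, -0.038, -0.999]] [-5.6  1.1 -1.6] 0.141
```

View pics/w11.png

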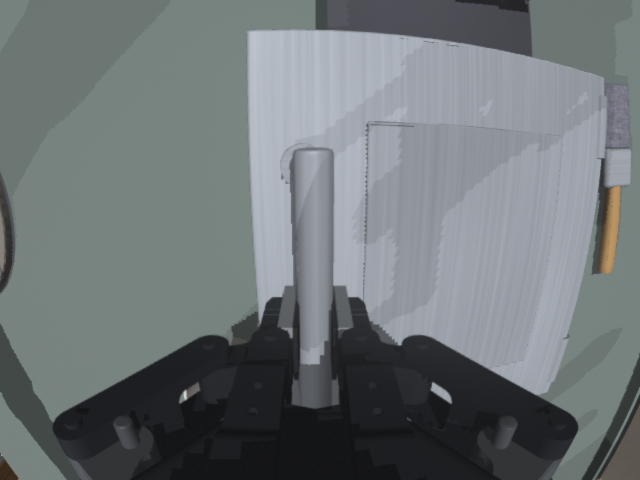

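View pics/cs11.png

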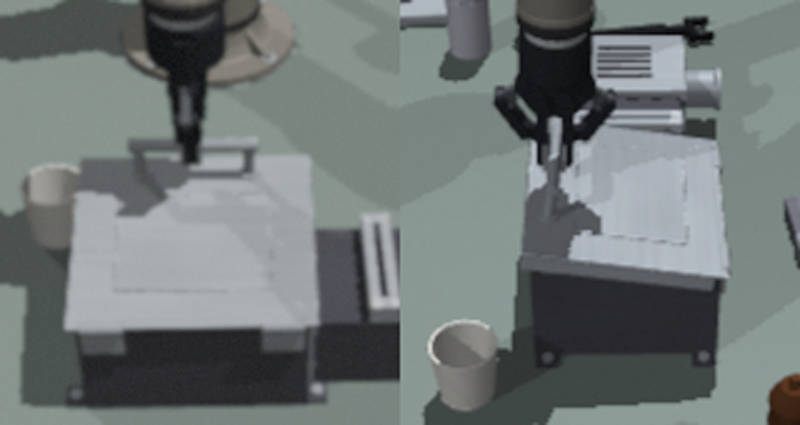

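Emit:
move_arm:
  steps: [-1,0.3,0,0.8,0.1,1,0,-1,0.4,0,0.75,0.1,1,0,-1,0.4,-0.1,0.75,0.1,1,0,-1,0.45,0,0.7,0.1,1,0,-1,0.5,-0.1,0.7,0.1,1,0,-1,0.5,0,0.7,0.1,1,0,-1,0.55,-0.1,0.65,0.1,1,0,-1,0.55,0,0.6,0.1,1,0]

```text
t: 16.1
eef_pos: [0.5278, -0.0412, 0.2582]
tool_rot: [-0.066, 0.731, 0.677, -0.059]
contact_force: [-3.9, 0.9, -4.0]
gripper_width: 0.138
```

Emit:
move_arm:
  steps: [-1,0.6,-0.1,0.6,0.1,1,0,-1,0.65,0,0.6,0.1,1,0,-1,0.65,-0.1,0.55,0.1,1,0,-1,0.65,0,0.5,0.1,1,0,-1,0.7,-0.1,0.5,0.1,1,0,-1,0.7,0,0.45,0.1,1,0,-1,0.75,-0.1,0.45,0.1,1,0,-1,0.75,0,0.4,0.1,1,0]

```text
t: 16.9
eef_pos: [0.5819, -0.045, 0.2999]
tool_rot: [-0.119, 0.724, 0.671, -0.106]
contact_force: [-7.6, 1.0, 4.0]
gripper_width: 0.141
```

Emit:
move_arm:
  steps: [-1,0.7,-0.1,0.4,0,1,0,-1,0.75,0,0.4,0,1,0,-1,0.75,-0.1,0.35,0,1,0,-1,0.75,0,0.3,0,1,0,-1,0,0,0,0,0,0,-1,0,0,0,0,0,0]

```text
t: 17.5
eef_pos: [0.6127, -0.0471, 0.3134]
tool_rot: [-0.14, 0.721, 0.666, -0.129]
contact_force: [-1.7, 3.1, 0.2]
gripper_width: 0.139
```

```bash
cat > ang.py <<'E'
from h import *
import sys
f=sys.argv[1]
T=wpic('w%s.png'%f,[])
g=T[:3,3]+.006*T[:3,2]
gs=np.array([.4808,-.0379,.1646]); 
d=np.linalg.norm((g-gs)[[0,2]]); r=.1955
print('grasp',g.round(4),'chord angle',np.degrees(2*np.arcsin(d/2/r)).round(2))
for hx in(.6674,.6704,.6734): print(hx,np.degrees(np.arctan2(g[2]-.117,hx-g[0]-.0)).round(2)-13.61)
save('side','s%s.png'%f);save('scene','c%s.png'%f)
a=cv2.imread('pics/c%s.png'%f)[110:300,200:360];b=cv2.imread('pics/s%s.png'%f)[150:340,230:390]
cv2.imwrite('pics/cs%s.png'%f,cv2.resize(np.hstack([a,b]),None,fx=2.5,fy=2.5,interpolation=cv2.INTER_CUBIC))
E
python3 ang.py 12
```

```text
17.5 [ 0.6127 -0.0471  0.3134] [[0.078, 0.924, -0.373], [0.997, -0.072, 0.03], [0.001, -0.375, -0.927]] [-1.7  3.1  0.2] 0.139
grasp [ 0.6105 -0.0469  0.3078] chord angle 59.23
0.6674 59.78
0.6704 58.959999999999994
0.6734 58.14
```

View pics/cs12.png

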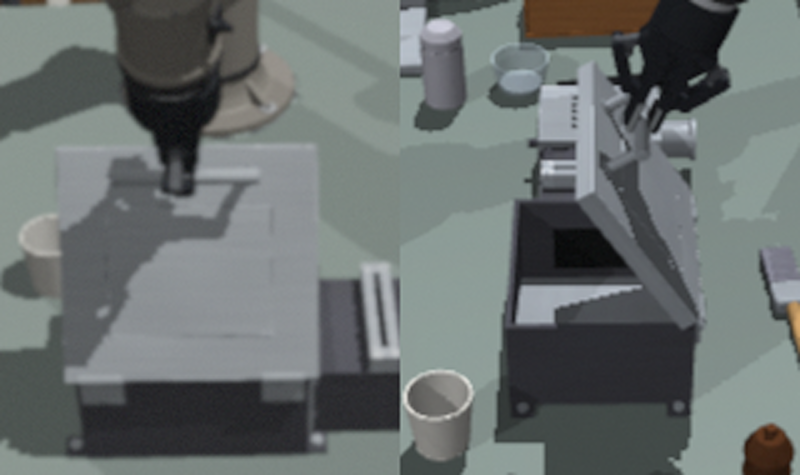

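View pics/w12.png

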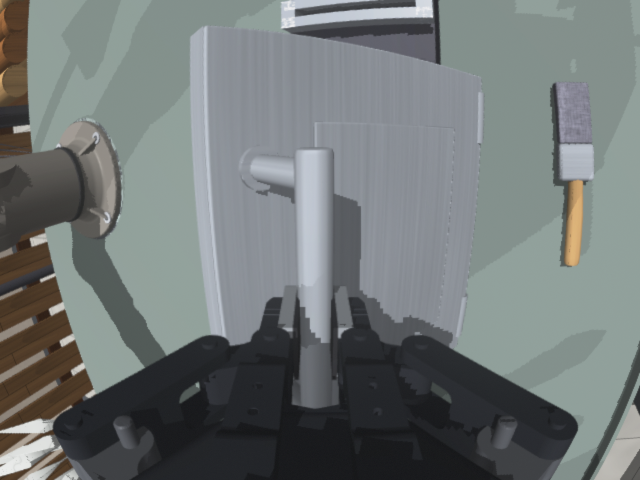

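Run:
```python
from h import *
SM2=SM-np.array([.003,0,0])
def lp(u,w,y,d):
    a=np.radians(d); x=105-u*np.cos(a)+w*np.sin(a); z=117+u*np.sin(a)+w*np.cos(a); return body(SM2,[x,y,z])
im=cv2.imread('pics/s12.png'); s=5;x0,y0=285,165
z=cv2.resize(im[y0:y0+120,x0:x0+100],None,fx=s,fy=s,interpolation=cv2.INTER_CUBIC)
zz=z.copy()
for d,col in((56,(255,0,0)),(60,(0,0,255)),(64,(0,255,0))):
    L=[proj('side',lp(u,w,y,d))[0] for u,w,y in((0,4,-118),(214,4,-118),(214,4,118))]+[]
    cv2.polylines(zz,[((np.array(L)-[x0,y0]+.5)*s).round().astype(int).reshape(-1,1,2)],False,col,1)
cv2.imwrite('pics/s12o.png',zz[:, :]); 
im=cv2.imread('pics/c12.png');x0,y0=205,150
z=cv2.resize(im[y0:y0+120,x0:x0+140],None,fx=s,fy=s,interpolation=cv2.INTER_CUBIC)
for d,col in((56,(255,0,0)),(60,(0,0,255)),(64,(0,255,0))):
    L=[proj('scene',lp(u,w,y,d))[0] for u,w,y in((0,4,-118),(214,4,-118),(214,4,118),(0,4,118))]
    cv2.polylines(z,[((np.array(L)-[x0,y0]+.5)*s).round().astype(int).reshape(-1,1,2)],False,col,1)
cv2.imwrite('pics/c12o.png',z)
```

```text
(no output)
```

View pics/s12o.png

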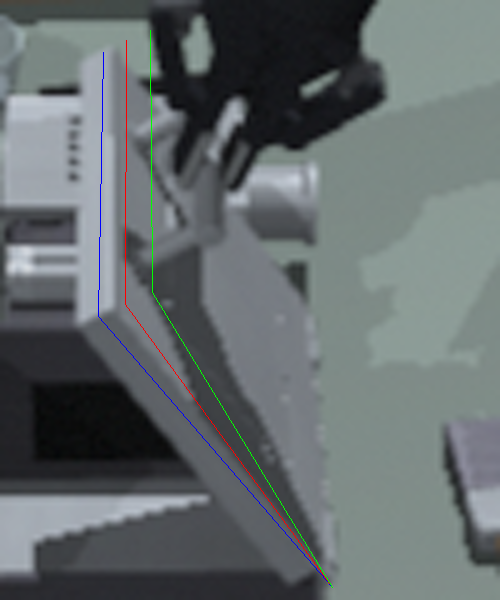

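View pics/c12o.png

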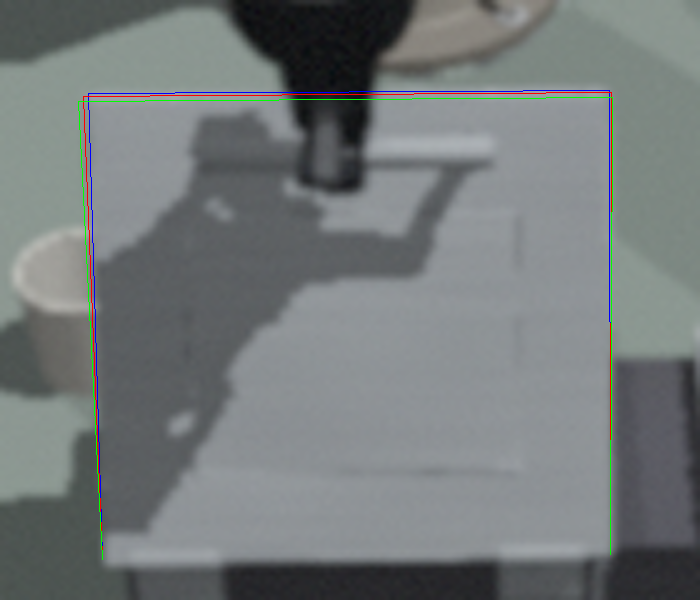

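Emit:
move_arm:
  steps: [-1,0.35,0,0.1,0,0.5,0,-1,0,0,0,0,0,0,-1,0,0,0,0,0,0,-1,0,0,0,0,0,0]

```text
t: 18.05
eef_pos: [0.6158, -0.0473, 0.3143]
tool_rot: [-0.144, 0.72, 0.666, -0.133]
contact_force: [-4.1, 4.7, 3.1]
gripper_width: 0.138
```

```bash
python3 ang.py 13
python3 - <<'E'
from h import *
SM2=SM-np.array([.003,0,0])
def lp(u,w,y,d):
    a=np.radians(d); x=105-u*np.cos(a)+w*np.sin(a); z=117+u*np.sin(a)+w*np.cos(a); return body(SM2,[x,y,z])
s=5;x0,y0=285,165
z=cv2.resize(cv2.imread('pics/s13.png')[y0:y0+120,x0:x0+100],None,fx=s,fy=s,interpolation=cv2.INTER_CUBIC)
zz=z.copy()
for d,col in((58,(255,0,0)),(60,(0,0,255)),(62,(0,255,0))):
    L=[proj('side',lp(u,w,y,d))[0] for u,w,y in((0,4,-118),(214,4,-118),(214,4,118))]
    cv2.polylines(zz,[((np.array(L)-[x0,y0]+.5)*s).round().astype(int).reshape(-1,1,2)],False,col,1)
cv2.imwrite('pics/s13o.png',np.hstack([zz,z])[:,:800])
E
```

```text
18.05 [ 0.6158 -0.0473  0.3143] [[0.078, 0.92, -0.383], [0.997, -0.072, 0.03], [-0.0, -0.384, -0.923]] [-4.1  4.7  3.1] 0.138
grasp [ 0.6135 -0.0471  0.3088] chord angle 60.16
0.6674 60.7
0.6704 59.870000000000005
0.6734 59.05
```

View pics/s13o.png

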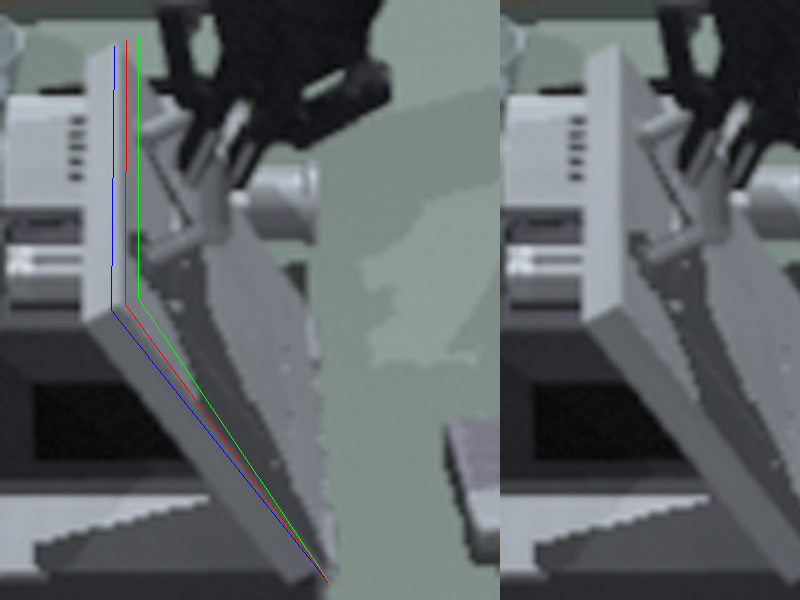

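View pics/c13.png

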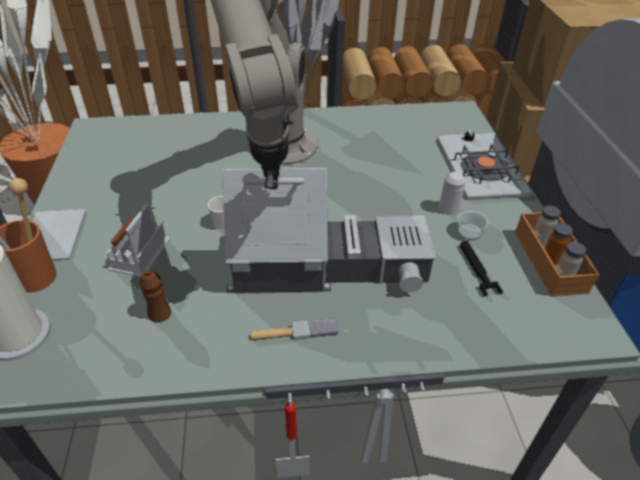

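View pics/s13.png

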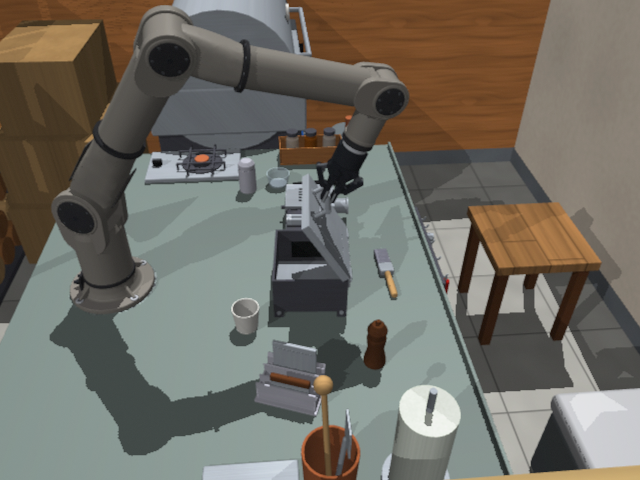

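Lid lies on the 60° line, the blade stands in the rack, nothing else has shifted. Handing in.

```bash
python3 -c "
from station import order,status
o=status.get_obs();print(o['contact_force'],o['joint_vel'].round(3));print(order.hand_in())"
```

```text
[-3.07856521  5.07248933  4.27448086] [ 0.001 -0.001  0.001 -0.001 -0.     0.001  0.001]
the job is handed in; nothing more can be done
None
```

The blade is out of the chute and standing on its foot in the rack's empty slot, released. The hopper lid is open at about 60° with the gripper still holding the bar at 60 N. I handed the job in at about 18 s.

**Blade:** At the floor of the slot the tool felt light contact at the expected height, and pictures after release showed the blade standing upright.

**Lid angle:** The gripper's position gives 59.9° to 60.2°; allowing 3 mm of doubt in the hinge position, the range is about 59° to 61°. The side picture agrees with the 60° line.

**Forces:** At hand-in the measured force was about 7 N, the arm was still, and no reading went above about 10 N. The lid did not slam at any point.

**Other items:** In the last scene and side pictures the scraper, cup, mill, brush, shaker, ramekin and lifter look unmoved. I checked these by eye only.

**Disagreements between measurements:**
- **Smoker position:** The fixed cameras and the wrist camera differed by about 3 mm in x on the smoker. I used the shifted value for the lid.
- **Gripper opening on the bar:** It reads about 12 mm on the 14 mm bar. It also read about 1 mm low on the blade's 9 mm edge, so I take this as a scale error and not a loose grip.

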